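# Stand the fallen lens units back on their flanges

## Robot

A 6-joint arm with a two-finger parallel gripper is mounted at the origin on the work surface. World frame = base frame: x ahead of the robot, y to its left, z up, the work surface at z = 0. Lengths are in m, angles in rad, forces in N, time in s.
With the tool pointing down it reaches from about 0.325 to 0.875 m from the base axis. Payload 4.4 kg.
Tool frame: the origin (TCP) lies between the finger pads; the fingertips stand 22 mm ahead of it and the grasp point (between the pads) lies 3 mm ahead of it; x points along the fingers, z is the direction in which the jaws open and shut, and the axes are right-handed (so a half turn about x gives the same grasp; the last joint's range is limited). The gripper opens to 85 mm and grips with 20 to 120 N. Pads are 22 mm wide; open, the fingers measure 114 mm over their backs; the gripper's body (76 mm by 85 mm) begins 54 mm behind the grasp point. The pads swing forward as they close: fully open they stand 13 mm farther back than shut.
Start: joints at [-1.28, 0.207, 1.542, -0, 1.393, -0.15], TCP at [0.246, -0.52, 0.223] pointing down, gripper open.
Joint ranges: [-2.73, 2.73], [-0.86, 2.22], [0.23, 2.46], [-1.11, 4.25], [0.08, 2.63], [-2.82, 2.82]. Speed limits (rad/s): [2.79, 2.79, 3.14, 3.14, 3.14, 3.14].

## Interface

Orientations are given as a rotation vector (axis times angle).
In Python, from rig import arm gives the robot as it stands.
- The arm moves only by the tool drive_tool, never from a script. Its arguments are lists of equal length, an entry for each row: "slide": the shift along the tool's x, y, z in mm, a list of three; "rotation": the turn, a rotation vector about the tool's x, y, z in degrees, a list of three; "grip": the gripper's target within -1 to 1 (fully open at 1, half-way at 0, shut at -1). In form: {"slide": [[tx, ty, tz], ...], "rotation": [[wx, wy, wz], ...], "grip": [grip, ...]}. A call has 1 to 20 rows; each row shifts and turns the commanded pose from where the row before left it, along the tool's axes as they then stand; what a row does not reach is not made up. A row lasts 1/10 s, in which the tool goes at most 50 mm and 8.59 degrees, less where a joint would pass 70% of its speed; a pose out of reach is approached as far as the arm can. A call with a gripper value outside its range is refused whole. The fingers move at their own pace and stop on an object; "newtons" is the grip in N (left out, the last holds). Time passes only in rows, so rows that do not move let the fingers close. It gives the time, the measured TCP pose, the force and the opening at its end, in the units of the state.
- arm.state(): the state, without advancing time (a new reading comes with each control period).
- arm.read_camera(name): name is "scene" or "top"; returns a dict with "frame" (420x560x3 uint8, red, green, blue), "intrinsics" (3x3 intrinsics, pixels), "R" (3x3) and "t" (3): a world point X has camera coordinates R X + t. Camera axes: x right, y down, z forward; pixel columns grow to the right and rows downward; lengths in m; the calibration is good to about 2 mm. A picture is of the moment at which its call begins. There is no depth.
- arm.hand_in(): hands the job in, once; it reports no verdict.
The state is a dict: "time_s": time; "joint_pos": joint angles; "qd": joint speeds; "tau": joint torques, N m; "tool_pos": TCP position; "orientation": TCP orientation; "ft_force": force on the tool from outside, world axes, zero at the start; "ft_torque": the same for the moment, N m; "opening": finger opening in m.
Only numpy, scipy, OpenCV 4.12 (cv2) and the standard library are available. Lean on these libraries where they do the work, as an engineer would, in place of code of your own. Each camera call takes 0.05 s, during which the arm holds its last target.

## Task

Two lens units, the larger two of the three, have fallen over on the rubber mat; push each of them back up so that it stands on its square flange with its tube pointing straight up, close to where it fell. Only push them, gently, with the fingertips (the free upper edge of the flange is the place): do not pinch, lift or carry them, and leave the other things on the mat where they are.

Things in the scene. Friction and masses are not known exactly. Their poses are not given: they have to be found in the camera images.
- big_unit: The larger fallen lens unit, grey flange, black tube: square flange 110 x 110 x 8 mm, one round tube of 40 mm diameter on the middle of one face, 100 mm long over all, about 0.5 kg. Origin: centre of the flange's tubeless face; z along the tube towards its end, x, y along the flange's sides. Starts fallen on the mat, on its flange edge at +x and the tube's end rim, z dipping 20.8 degrees below level, origin 57 mm above the bench. Standing: z up, origin at 3 mm
- small_unit: The smaller fallen lens unit, black flange, brass tube: square flange 90 x 90 x 8 mm, one round tube of 30 mm diameter on the middle of one face, 85 mm long over all, about 0.3 kg. Origin: centre of the flange's tubeless face; z along the tube towards its end, x, y along the flange's sides. Starts fallen on the mat, on its flange edge at +x and the tube's end rim, z dipping 21.3 degrees below level, origin 48 mm above the bench. Standing: z up, origin at 3 mm
- big_unit_push (a point): Larger unit: middle of the flange's tube-side face, 10 mm in from the edge at -x, which is on top while it lies fallen. Pushed here away from the tube, the unit turns about its lower outer edge, which grips the mat, and falls onto its flange once that leans about 25 degrees past upright, its origin then 55 mm beyond that edge
- small_unit_push (a point): Smaller unit: middle of the flange's tube-side face, 10 mm in from the edge at -x, which is on top while it lies fallen. Pushed here away from the tube, the unit turns about its lower outer edge, which grips the mat, and falls onto its flange once that leans about 25 degrees past upright, its origin then 45 mm beyond that edge
- big_unit_c0 (a point): corner of the big unit's flange, on the outer (tubeless) face, x+ y+ in its body's axes, low while it lies fallen
- big_unit_c1 (a point): corner of the big unit's flange, on the outer (tubeless) face, x+ y-, low while it lies fallen
- big_unit_c2 (a point): corner of the big unit's flange, on the outer (tubeless) face, x- y-, high while it lies fallen
- big_unit_c3 (a point): corner of the big unit's flange, on the outer (tubeless) face, x- y+, high while it lies fallen
- small_unit_c0 (a point): corner of the small unit's flange, on the outer (tubeless) face, x+ y+ in its body's axes, low while it lies fallen
- small_unit_c1 (a point): corner of the small unit's flange, on the outer (tubeless) face, x+ y-, low while it lies fallen
- small_unit_c2 (a point): corner of the small unit's flange, on the outer (tubeless) face, x- y-, high while it lies fallen
- small_unit_c3 (a point): corner of the small unit's flange, on the outer (tubeless) face, x- y+, high while it lies fallen
- spare_unit_mid (a point): a third, still smaller lens unit (flange 60 x 60 x 6 mm, tube 28 mm in diameter, 75 mm tall) that already stands on its flange; a bystander. Point half-way up
- eyepiece_mid (a point): standing black eyepiece, 34 mm in diameter, 62 mm tall; a bystander. Point half-way up
- objective_mid (a point): standing steel objective, 28 mm in diameter, 42 mm tall; a bystander. Point half-way up
- objective2_mid (a point): standing steel objective with a conical nose, 28 mm in diameter, 50 mm tall; a bystander. Point half-way up
- brass_ring_mid (a point): brass ring lying flat, 40 mm outside diameter, 8 mm high; a bystander. Point at its centre
- driver_grip (a point): screwdriver lying on the mat, 170 mm long; a bystander. Point at the middle of its handle
- screw_tray_mid (a point): white screw tray 75 x 110 x 22 mm, long side along y; a bystander. Point at its centre
- cap_jar_mid (a point): closed jar, 52 mm in diameter, 60 mm tall; a bystander. Point half-way up
- mat: fixed grey rubber mat 440 (x) x 980 (y) x 3 mm thick on the bench, under all of the above; its grippy top is 3 mm above the bench. Origin: centre of its underside
Things that resemble listed ones, but are neither listed nor needed, are in the scene too. What is shaped like the small_unit but orange is not meant.

How it is judged:
By the outcome, as a careful person would: the job done as asked, in the order asked, and still so for the second after the job is handed in, with the robot touching nothing.
It also fails if it takes over 56 s, if anything falls off the work surface, if the arm or the gripper's body presses on something with over 40 N, if the wrist force passes 120 N, or if a joint passes its speed limit or range.

## Working session

There is one attempt and no reset: what is moved stays moved. The work goes in short steps, Python scripts to look and compute and a tool call to move; the robot and the scene stay as the last step left them, time stands still between calls to the robot, and variables do not carry over. Pictures are saved under pics/ and viewed, and the job is handed in when it is done.

Besides the shell and the picture viewer there is one more tool, called after "Emit:" in YAML: its name, and indented under it one key for each argument. drive_tool: Moves the arm, as the interface text tells. Its arguments: {"type":"object","properties":{"slide":{"type":"array","items":{"type":"array","items":{"type":"number"}}},"rotation":{"type":"array","items":{"type":"array","items":{"type":"number"}}},"grip":{"type":"array","items":{"type":"number"}},"newtons":{"type":"number"}},"required":["slide","rotation","grip"]}

```bash
ls; mkdir -p pics
python3 - <<'E'
from rig import arm
import cv2, numpy as np, pickle
d={}
for n in ("scene","top"):
    c=arm.read_camera(n); d[n]=c
    cv2.imwrite(f"pics/{n}0.png",cv2.resize(c["frame"][:,:,::-1],None,fx=1.4,fy=1.4,interpolation=cv2.INTER_CUBIC))
    print(n,c["intrinsics"].round(1).tolist(),c["R"].round(3).tolist(),c["t"].round(3).tolist())
pickle.dump(d,open("c0.pkl","wb"))
print(arm.state())
E
```

```text
pics
scene [[487.0, 0.0, 277.5], [0.0, 487.0, 215.1], [0.0, 0.0, 1.0]] [[0.279, 0.96, 0.018], [0.714, -0.195, -0.672], [-0.642, 0.201, -0.74]] [-0.114, -0.284, 1.675]
top [[470.2, 0.0, 276.8], [0.0, 470.2, 208.5], [0.0, 0.0, 1.0]] [[-0.021, -1.0, -0.003], [-0.99, 0.021, -0.139], [0.139, 0.0, -0.99]] [0.018, 0.505, 1.397]
{'time_s': 0.1, 'joint_pos': array([-1.27952216e+00,  2.07357666e-01,  1.54283887e+00, -1.58840267e-05,
        1.39349783e+00, -1.50508359e-01]), 'qd': array([ 0.00142227, -0.00209628, -0.0028033 ,  0.00098674, -0.00132368,
       -0.001868  ]), 'tau': array([-2.26731340e-04, -3.84087539e+01, -2.92550218e+01, -3.17822560e-04,
        4.76061236e-03, -1.26574037e-05]), 'tool_pos': array([ 0.2456158 , -0.51911306,  0.22161573]), 'orientation': array([ 0.87925266,  1.38803024, -0.87701032]), 'ft_force': array([-0.62713574,  0.0541346 ,  0.00691084]), 'ft_torque': array([-0.06571073, -0.05311394,  0.0368048 ]), 'opening': 0.08555543153151192}
```

View pics/scene0.png

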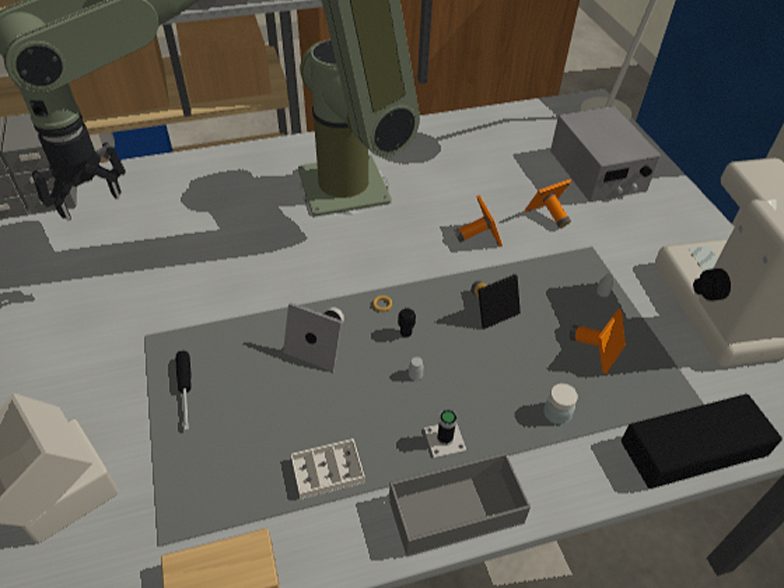

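View pics/top0.png

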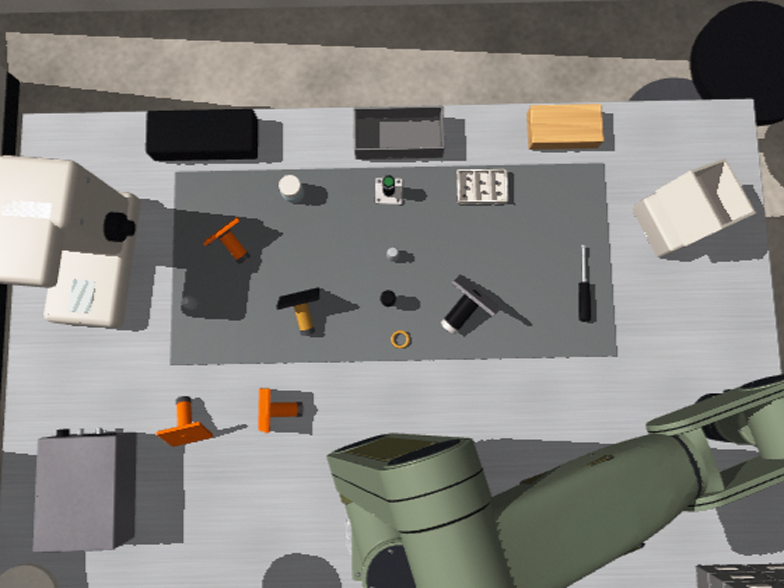

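The two targets show up as follows, in the enlarged views:
- **Big unit:** grey flange at scene (312,338), top (474,295).
- **Small unit:** black flange with brass tube at scene (498,302), top (300,300).

These could be mistaken for them:
- **Orange units:** scene (610,342), (487,220) and (550,200).
- **Spare unit:** stands at scene (447,435).
- **Eyepiece:** black, at scene (407,320).

I'll check the choice in close crops.

Run:
```python
import cv2, numpy as np, pickle
d=pickle.load(open("c0.pkl","rb"))
R={("scene","b"):(195,210,60,60),("scene","s"):(328,190,60,60),("top","b"):(305,185,60,60),("top","s"):(190,195,60,60)}
rows=[]
for n in("scene","top"):
    r=[]
    for k in "bs":
        x,y,w,h=R[n,k]; im=d[n]["frame"][y:y+h,x:x+w,::-1]
        im=cv2.resize(im,None,fx=6,fy=6,interpolation=cv2.INTER_NEAREST)
        im=cv2.convertScaleAbs(im,alpha=1.4,beta=15)
        for i in range(0,60,10):
            cv2.putText(im,str(x+i),(i*6,8),0,.3,(0,255,255)); cv2.putText(im,str(y+i),(0,i*6+8),0,.3,(0,255,0))
        r.append(im[:300])
    rows.append(np.hstack(r))
cv2.imwrite("pics/crop.png",np.vstack(rows))
```

```text
(no output)
```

View pics/crop.png

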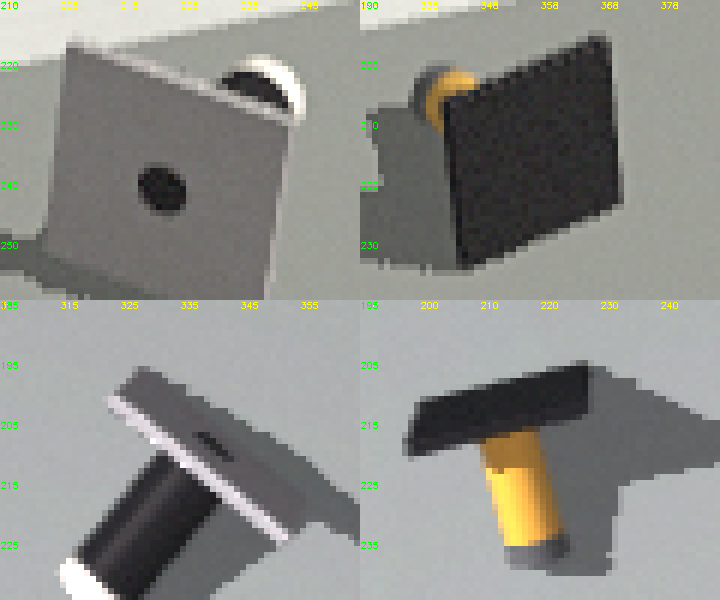

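The crops confirm the choice. The grey flange with the black tube is the big unit, with its tube pointing up-right in the scene view. The black flange with the brass tube is the small unit. I'll cast rays through the flange corners onto planes at their known heights.

```bash
cat > h.py <<'E'
import numpy as np
def ray(c,u,v,z):
    K,R,t=c["intrinsics"],c["R"],c["t"]
    o=-R.T@t; d=R.T@np.linalg.solve(K,[u,v,1.]); return (o+d*(z-o[2])/d[2])[:2]
E
python3 - <<'E'
import pickle,numpy as np
from h import ray
d=pickle.load(open("c0.pkl","rb")); S,T=d["scene"],d["top"]
def f(n,*a):
    p=[ray(*q)*1000 for q in a]; e=p[1]-p[0]
    print(n,np.round(p,1).tolist(),"mid",((p[0]+p[1])/2).round(1),"len",np.linalg.norm(e).round(1),"edge ang",np.degrees(np.arctan2(e[1],e[0])).round(1))
f("big S high outer",(S,206.3,217.3,.1086),(S,243,230.3,.1086))
f("big T low outer",(T,328.7,196,.0058),(T,355.8,216.7,.0058))
f("big T high inner",(T,323,202,.1058),(T,352.5,225.5,.1058))
print("big S low left",ray(S,202.5,251.7,.0058)*1000)
f("sm S high outer",(S,342.2,206.7,.0898),(S,368.8,196.3,.0898))
f("sm S low outer",(S,345,235,.0059),(S,371.7,223.8,.0059))
f("sm T low outer",(T,200.8,212,.0059),(T,228.3,205.5,.0059))
f("sm T high inner",(T,197.8,220.8,.0869),(T,228.3,213.7,.0869))
for n,u,v,z in (("eyep",388,298,.03),("obj",393,255,.02),("ring",400,339,.003),("spare",389,186,.04),("jar",290,187,.05),("tray",482,187,.02)):
    print(n,(ray(T,u/1.4,v/1.4,z)*1000).round())
E
```

```text
big S high outer [[451.7, -207.2], [519.9, -125.9]] mid [ 485.8 -166.5] len 106.2 edge ang 50.0
big T low outer [[544.7, -155.3], [477.9, -236.9]] mid [ 511.3 -196.1] len 105.4 edge ang -129.3
big T high inner [[511.0, -126.9], [440.8, -209.4]] mid [ 475.9 -168.2] len 108.3 edge ang -130.4
big S low left [ 478.74869445 -232.02647506]
sm S high outer [[493.4, 156.6], [475.8, 242.6]] mid [484.6 199.6] len 87.8 edge ang 101.6
sm S low outer [[526.2, 162.7], [507.4, 252.2]] mid [516.8 207.4] len 91.5 edge ang 101.8
sm T low outer [[503.0, 243.6], [521.5, 158.0]] mid [512.2 200.8] len 87.6 edge ang -77.8
sm T high inner [[466.2, 239.1], [485.2, 149.8]] mid [475.7 194.4] len 91.4 edge ang -78.0
eyep [492.   7.]
obj [589.  -7.]
ring [404. -18.]
spare [741.  -1.]
jar [741. 217.]
tray [ 740. -210.]
```

```bash
cat >> h.py <<'E'
from scipy.spatial.transform import Rotation as Ro
def plan(arm,target,ang):
    # target TCP mm, push dir angle deg; down-pointing tool with y along +-push
    s=arm.state(); R=Ro.from_rotvec(s["orientation"]).as_matrix(); p=s["tool_pos"]*1000
    print("t",round(s["time_s"],2),"p",p.round(1),"R cols",R.T.round(3).tolist(),"q6",s["joint_pos"].round(2)[[0,5]],"F",s["ft_force"].round(1),"open",round(s["opening"],3))
    a=np.radians(ang); d=np.array([np.cos(a),np.sin(a),0]); x=np.array([0,0,-1.])
    for sg in(1,-1):
        y=sg*d; G=np.c_[x,y,np.cross(x,y)]
        print(" y=%+d*push: rot"%sg,np.degrees(Ro.from_matrix(R.T@G).as_rotvec()).round(1),"shift in goal frame",(G.T@(np.array(target)-p)).round(1),"now-frame",(R.T@(np.array(target)-p)).round(1))
E
python3 - <<'E'
from rig import arm
from h import *
d=np.array([np.cos(np.radians(-40)),np.sin(np.radians(-40))])
t=np.array([477,-166])-30*d; print(t)
plan(arm,[*t,222],-40)
E
```

```text
[ 454.01866671 -146.71637171]
t 0.1 p [ 245.6 -519.1  221.6] R cols [[-0.001, 0.002, -1.0], [0.904, 0.428, 0.0], [0.428, -0.904, -0.002]] q6 [-1.28 -0.15] F [-0.6  0.1  0. ] open 0.086
 y=+1*push: rot [65.3 -0.1  0.1] shift in goal frame [-4.000e-01 -7.970e+01 -4.192e+02] now-frame [ 2.000e-01  3.476e+02 -2.475e+02]
 y=-1*push: rot [-1.147e+02 -1.000e-01 -1.000e-01] shift in goal frame [-4.000e-01  7.970e+01  4.192e+02] now-frame [ 2.000e-01  3.476e+02 -2.475e+02]
```

Emit:
drive_tool:
  slide:
    - [0,29,-21]
    - [0,29,-21]
    - [0,29,-21]
    - [0,29,-21]
    - [0,29,-21]
    - [0,29,-21]
    - [0,29,-21]
    - [0,29,-21]
    - [0,29,-20]
    - [0,29,-20]
    - [0,29,-20]
    - [0,28,-20]
    - [0,0,0]
  rotation:
    - [0,0,0]
    - [0,0,0]
    - [0,0,0]
    - [0,0,0]
    - [0,0,0]
    - [0,0,0]
    - [0,0,0]
    - [0,0,0]
    - [0,0,0]
    - [0,0,0]
    - [0,0,0]
    - [0,0,0]
    - [0,0,0]
  grip: [0.53,0.53,0.53,0.53,0.53,0.53,0.53,0.53,0.53,0.53,0.53,0.53,0.53]
  newtons: 20

```text
time_s: 1.4
tool_pos: [0.4544, -0.1439, 0.2222]
orientation: [0.875, 1.389, -0.873]
ft_force: [-0.3, 0.5, -0.6]
opening: 0.0653
```

Emit:
drive_tool:
  slide:
    - [0,0,0]
    - [0,0,0]
    - [0,0,0]
    - [0,0,0]
    - [0,0,0]
    - [0,0,0]
    - [0,0,0]
    - [0,0,0]
    - [0,0,0]
    - [0,0,0]
    - [0,0,0]
    - [0,0,0]
    - [0,0,0]
    - [0,0,0]
    - [0,0,0]
    - [0,0,0]
  rotation:
    - [-8.2,0,0]
    - [-8.2,0,0]
    - [-8.2,0,0]
    - [-8.2,0,0]
    - [-8.2,0,0]
    - [-8.2,0,0]
    - [-8.2,0,0]
    - [-8.2,0,0]
    - [-8.2,0,0]
    - [-8.2,0,0]
    - [-8.2,0,0]
    - [-8.2,0,0]
    - [-8.2,0,0]
    - [-8.1,0,0]
    - [0,0,0]
    - [0,0,0]
  grip: [0.53,0.53,0.53,0.53,0.53,0.53,0.53,0.53,0.53,0.53,0.53,0.53,0.53,0.53,0.53,0.53]

```text
time_s: 3.0
tool_pos: [0.4531, -0.1477, 0.2224]
orientation: [-0.679, 1.463, 0.679]
ft_force: [-0.3, -0.3, 0.4]
opening: 0.0654
```

Run:
```python
from rig import arm
from h import *
plan(arm,[454,-146.7,100],-40)
```

```text
t 3.0 p [ 453.1 -147.7  222.4] R cols [[-0.001, 0.0, -1.0], [-0.764, 0.645, 0.0], [0.645, 0.764, -0.0]] q6 [-0.5  -1.37] F [-0.3 -0.3  0.4] open 0.065
 y=+1*push: rot [179.8  -0.    0. ] shift in goal frame [ 1.224e+02  1.000e-01 -1.400e+00] now-frame [ 1.224e+02 -1.000e-01  1.400e+00]
 y=-1*push: rot [-0.2 -0.  -0. ] shift in goal frame [ 1.224e+02 -1.000e-01  1.400e+00] now-frame [ 1.224e+02 -1.000e-01  1.400e+00]
```

Emit:
drive_tool:
  slide:
    - [15,0,0]
    - [15,0,0]
    - [15,0,0]
    - [15,0,0]
    - [15,0,0]
    - [15,0,0]
    - [15,0,0]
    - [10,0,0]
    - [7,0,1]
    - [0,0,0]
  rotation:
    - [0,0,0]
    - [0,0,0]
    - [0,0,0]
    - [0,0,0]
    - [0,0,0]
    - [0,0,0]
    - [0,0,0]
    - [0,0,0]
    - [0,0,0]
    - [0,0,0]
  grip: [0.53,0.53,0.53,0.53,0.53,0.53,0.53,0.53,0.53,0.53]

```text
time_s: 4.0
tool_pos: [0.4535, -0.1462, 0.0998]
orientation: [-0.68, 1.463, 0.682]
ft_force: [-0.2, -0.2, 0.3]
opening: 0.0653
```

```bash
cat > look.py <<'E'
import sys,cv2,numpy as np
from rig import arm
tag=sys.argv[1]; b=sys.argv[2]
R={"b":[("scene",170,180),("top",280,150)],"s":[("scene",300,160),("top",160,160)]}[b]
r=[]
for n,x,y in R:
    im=arm.read_camera(n)["frame"][y:y+100,x:x+100,::-1]
    im=cv2.resize(im,None,fx=4,fy=4,interpolation=cv2.INTER_CUBIC)
    for i in range(0,100,20):
        cv2.putText(im,str(x+i),(i*4,8),0,.3,(0,255,255)); cv2.putText(im,str(y+i),(0,i*4+8),0,.3,(0,255,0))
    r.append(im)
cv2.imwrite(f"pics/{tag}.png",np.hstack(r))
s=arm.state(); print(s["tool_pos"].round(4),s["ft_force"].round(1),s["time_s"])
E
python3 look.py b1 b
```

```text
[ 0.4545 -0.1467  0.101 ] [-0.1 -0.5  0.8] 4.1
```

View pics/b1.png

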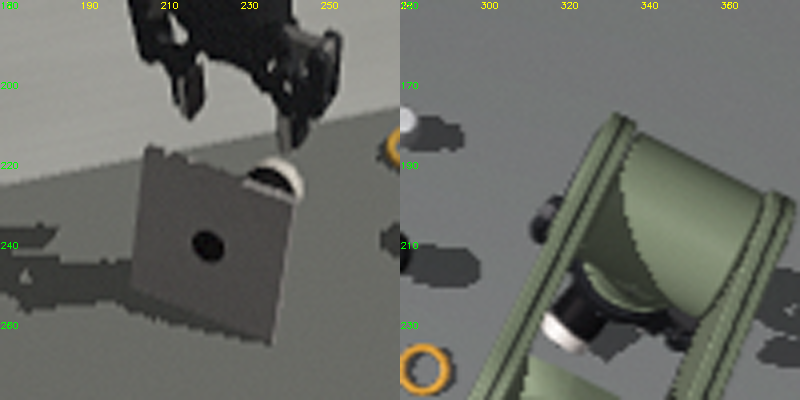

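Run:
```python
import pickle,numpy as np
d=pickle.load(open("c0.pkl","rb"));c=d["scene"]
for k in(36,-36):
  for z in(.06,.07,.08,.09,.1):
    X=np.array([.4545+k*.000643,-.1467+k*.000766,z]);q=c["intrinsics"]@(c["R"]@X+c["t"]);print(k,z,(q[:2]/q[2]).round(1))
```

```text
36 0.06 [242.4 230. ]
36 0.07 [242.2 227.5]
36 0.08 [242.1 225.1]
36 0.09 [242.  222.6]
36 0.1 [241.8 220. ]
-36 0.06 [218.6 221.5]
-36 0.07 [218.3 219.1]
-36 0.08 [218.  216.6]
-36 0.09 [217.8 214.1]
-36 0.1 [217.5 211.5]
```

Run:
```python
from rig import arm
import cv2
im=arm.read_camera("scene")["frame"][165:265,190:265,::-1]
cv2.imwrite("pics/z.png",cv2.resize(cv2.convertScaleAbs(im,alpha=2,beta=20),None,fx=6,fy=6,interpolation=cv2.INTER_NEAREST))
```

```text
(no output)
```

View pics/z.png

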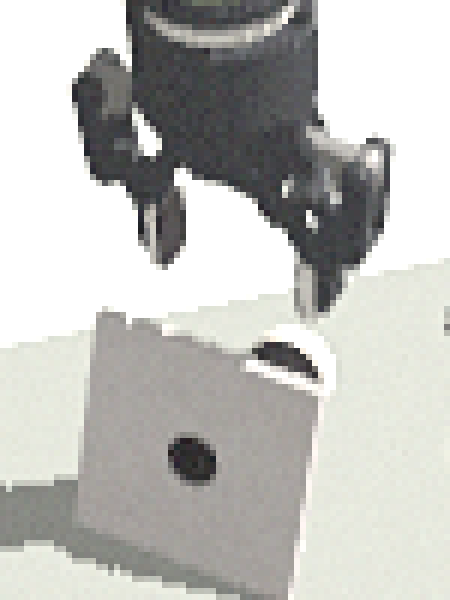

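Emit:
drive_tool:
  slide:
    - [8,0,0]
    - [8,0,0]
    - [0,-5,0]
    - [0,-5,0]
    - [0,-5,0]
    - [0,-5,0]
    - [0,-5,0]
    - [0,-5,0]
    - [0,0,0]
  rotation:
    - [0,0,0]
    - [0,0,0]
    - [0,0,0]
    - [0,0,0]
    - [0,0,0]
    - [0,0,0]
    - [0,0,0]
    - [0,0,0]
    - [0,0,0]
  grip: [0.53,0.53,0.53,0.53,0.53,0.53,0.53,0.53,0.53]

```text
time_s: 5.05
tool_pos: [0.4778, -0.1663, 0.0848]
orientation: [-0.682, 1.461, 0.681]
ft_force: [-0.5, 1.3, -0.2]
opening: 0.0651
```

```bash
python3 look.py b2 b
```

```text
[ 0.477  -0.1656  0.0845] [-1.4  0.5 -1.2] 5.15
```

View pics/b2.png

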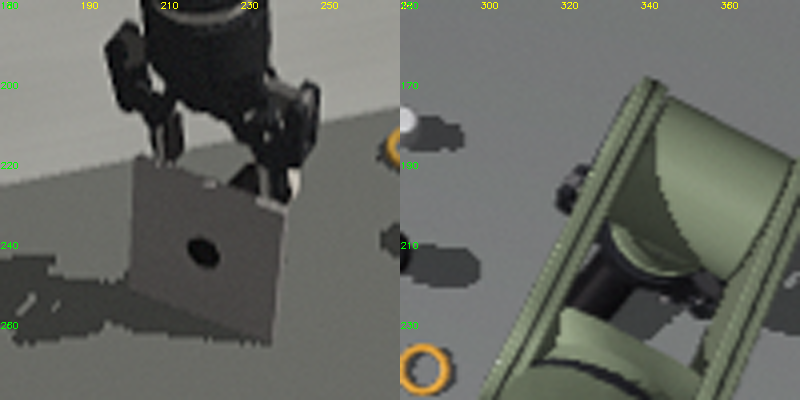

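Contact has been made at about 1.5 N and the flange has begun to turn. I'll keep pushing slowly.

Emit:
drive_tool:
  slide:
    - [0,-5,0]
    - [0,-5,0]
    - [0,-5,0]
    - [0,-5,0]
    - [0,-5,0]
    - [0,-5,0]
    - [0,0,0]
  rotation:
    - [0,0,0]
    - [0,0,0]
    - [0,0,0]
    - [0,0,0]
    - [0,0,0]
    - [0,0,0]
    - [0,0,0]
  grip: [0.53,0.53,0.53,0.53,0.53,0.53,0.53]

```text
time_s: 5.85
tool_pos: [0.5007, -0.1856, 0.0847]
orientation: [-0.682, 1.461, 0.681]
ft_force: [-1.6, 0.3, 0.9]
opening: 0.0654
```

```bash
python3 look.py b3 b
```

```text
[ 0.5    -0.185   0.0846] [-1.5  0.1  0.3] 5.95
```

View pics/b3.png

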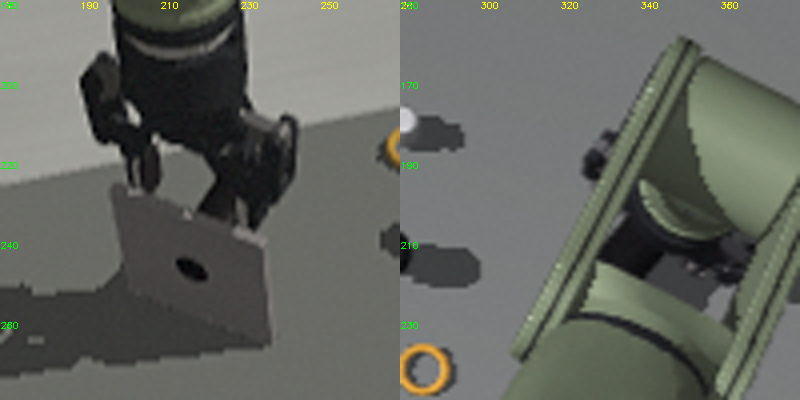

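Emit:
drive_tool:
  slide:
    - [0,-5,0]
    - [0,-5,0]
    - [0,-5,0]
    - [0,-5,0]
    - [0,0,0]
  rotation:
    - [0,0,0]
    - [0,0,0]
    - [0,0,0]
    - [0,0,0]
    - [0,0,0]
  grip: [0.53,0.53,0.53,0.53,0.53]

```text
time_s: 6.45
tool_pos: [0.5163, -0.1986, 0.0849]
orientation: [-0.682, 1.461, 0.68]
ft_force: [-0.2, 1.0, 0.0]
opening: 0.0651
```

```bash
python3 look.py b4 b
```

```text
[ 0.5157 -0.1981  0.0848] [0.6 0.4 0.4] 6.55
```

View pics/b4.png

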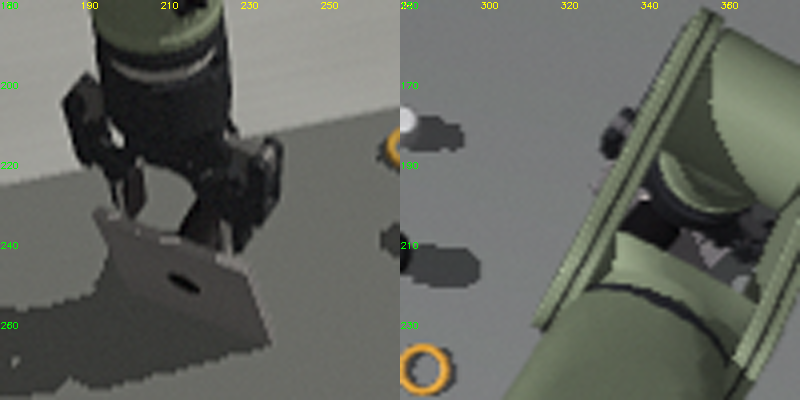

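Emit:
drive_tool:
  slide:
    - [0,-4,0]
    - [0,-4,0]
    - [0,-4,0]
    - [0,-4,0]
    - [0,0,0]
    - [0,0,0]
    - [0,0,0]
  rotation:
    - [0,0,0]
    - [0,0,0]
    - [0,0,0]
    - [0,0,0]
    - [0,0,0]
    - [0,0,0]
    - [0,0,0]
  grip: [0.53,0.53,0.53,0.53,0.53,0.53,0.53]

```text
time_s: 7.25
tool_pos: [0.5276, -0.2081, 0.0847]
orientation: [-0.681, 1.461, 0.682]
ft_force: [-1.1, 0.8, 0.9]
opening: 0.0655
```

```bash
python3 look.py b5 b
```

```text
[ 0.5276 -0.2081  0.0847] [-0.2 -0.3 -0.1] 7.35
```

View pics/b5.png

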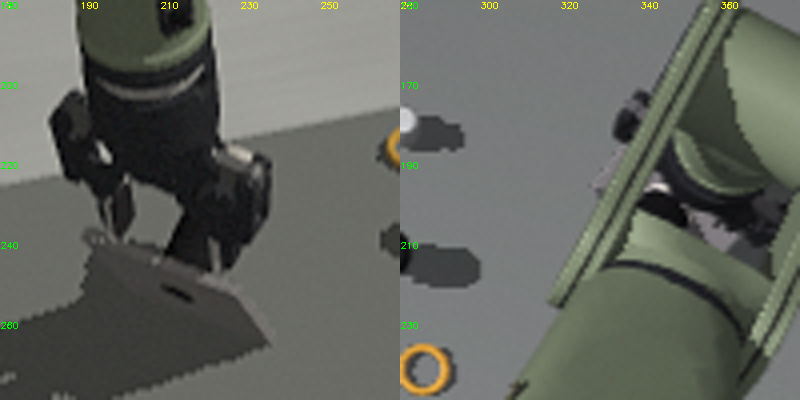

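Emit:
drive_tool:
  slide:
    - [0,-4,0]
    - [0,-4,0]
    - [0,-4,0]
    - [0,0,0]
    - [0,0,0]
    - [0,0,0]
  rotation:
    - [0,0,0]
    - [0,0,0]
    - [0,0,0]
    - [0,0,0]
    - [0,0,0]
    - [0,0,0]
  grip: [0.53,0.53,0.53,0.53,0.53,0.53]

```text
time_s: 7.95
tool_pos: [0.5368, -0.2158, 0.0846]
orientation: [-0.681, 1.461, 0.682]
ft_force: [0.5, -0.7, 0.1]
opening: 0.0656
```

```bash
python3 look.py b6 b
```

```text
[ 0.5367 -0.2158  0.0846] [-0.3 -0.2  0.1] 8.05
```

View pics/b6.png

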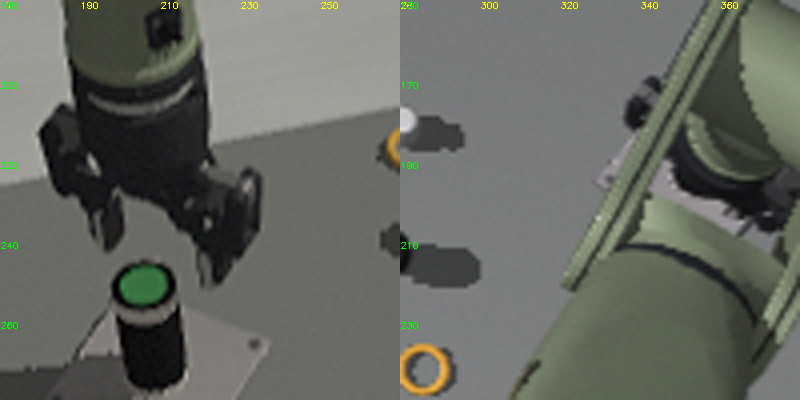

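The big unit stands, with its green glass facing up at scene (206,251). I'll back off, rise, and go to the small unit.

Emit:
drive_tool:
  slide:
    - [0,10,0]
    - [0,10,0]
    - [-15,0,0]
    - [-25,0,0]
    - [-30,0,0]
    - [-30,0,0]
    - [-25,0,0]
    - [-10,0,0]
    - [0,0,0]
  rotation:
    - [0,0,0]
    - [0,0,0]
    - [0,0,0]
    - [0,0,0]
    - [0,0,0]
    - [0,0,0]
    - [0,0,0]
    - [0,0,0]
    - [0,0,0]
  grip: [0.53,0.53,0.53,0.53,0.53,0.53,0.53,0.53,0.53]

```text
time_s: 8.95
tool_pos: [0.5227, -0.2036, 0.2224]
orientation: [-0.685, 1.458, 0.678]
ft_force: [0.1, 0.4, 0.0]
opening: 0.0654
```

Run:
```python
from rig import arm
from h import *
plan(arm,[447,190,220],12)
```

```text
t 8.95 p [ 522.7 -203.6  222.4] R cols [[0.004, -0.003, -1.0], [-0.766, 0.642, -0.005], [0.642, 0.766, 0.001]] q6 [-0.53 -1.4 ] F [0.1 0.4 0. ] open 0.065
 y=+1*push: rot [1.28e+02 4.00e-01 1.00e-01] shift in goal frame [   2.4    7.8 -400.7] now-frame [  1.  310.9 253. ]
 y=-1*push: rot [-52.   -0.1   0.3] shift in goal frame [  2.4  -7.8 400.7] now-frame [  1.  310.9 253. ]
```

Emit:
drive_tool:
  slide:
    - [0,31,25]
    - [0,31,25]
    - [0,31,25]
    - [0,31,25]
    - [0,31,26]
    - [0,31,26]
    - [0,31,25]
    - [0,31,26]
    - [0,31,25]
    - [0,32,25]
    - [0,0,0]
    - [0,0,0]
    - [0,0,0]
    - [0,0,0]
    - [0,0,0]
    - [0,0,0]
    - [0,0,0]
    - [0,0,0]
  rotation:
    - [0,0,0]
    - [0,0,0]
    - [0,0,0]
    - [0,0,0]
    - [0,0,0]
    - [0,0,0]
    - [0,0,0]
    - [0,0,0]
    - [0,0,0]
    - [0,0,0]
    - [-7.5,0,0]
    - [-7.5,0,0]
    - [-7.5,0,0]
    - [-7.5,0,0]
    - [-7.5,0,0]
    - [-7.5,0,0]
    - [-7,0,0]
    - [0,0,0]
  grip: [0.18,0.18,0.18,0.18,0.18,0.18,0.18,0.18,0.18,0.18,0.18,0.18,0.18,0.18,0.18,0.18,0.18,0.18]

```text
time_s: 10.75
tool_pos: [0.4446, 0.1904, 0.2178]
orientation: [-1.36, 1.106, 1.364]
ft_force: [-0.3, 0.4, 0.5]
opening: 0.0506
```

Run:
```python
from rig import arm
from h import *
plan(arm,[447,190,72],12)
```

```text
t 10.75 p [444.6 190.4 217.8] R cols [[-0.003, -0.001, -1.0], [-0.978, -0.208, 0.004], [-0.208, 0.978, -0.0]] q6 [ 0.23 -1.55] F [-0.3  0.4  0.5] open 0.051
 y=+1*push: rot [180.   -0.3   0. ] shift in goal frame [145.8   2.3   0.9] now-frame [145.8  -2.8  -0.9]
 y=-1*push: rot [-0.  -0.  -0.2] shift in goal frame [145.8  -2.3  -0.9] now-frame [145.8  -2.8  -0.9]
```

Emit:
drive_tool:
  slide:
    - [15,0,0]
    - [15,0,0]
    - [15,0,0]
    - [15,0,0]
    - [15,0,0]
    - [15,0,0]
    - [15,0,0]
    - [14,0,0]
    - [10,0,-1]
    - [0,0,0]
    - [0,0,0]
  rotation:
    - [0,0,0]
    - [0,0,0]
    - [0,0,0]
    - [0,0,0]
    - [0,0,0]
    - [0,0,0]
    - [0,0,0]
    - [0,0,0]
    - [0,0,0]
    - [0,0,0]
    - [0,0,0]
  grip: [0.18,0.18,0.18,0.18,0.18,0.18,0.18,0.18,0.18,0.18,0.18]

```text
time_s: 11.85
tool_pos: [0.4459, 0.1896, 0.0905]
orientation: [-1.361, 1.104, 1.362]
ft_force: [0.2, 0.1, 0.7]
opening: 0.0505
```

```bash
python3 look.py s1 s
```

```text
[0.4467 0.1898 0.0914] [-0.2 -0.6 -0.5] 11.95
```

View pics/s1.png

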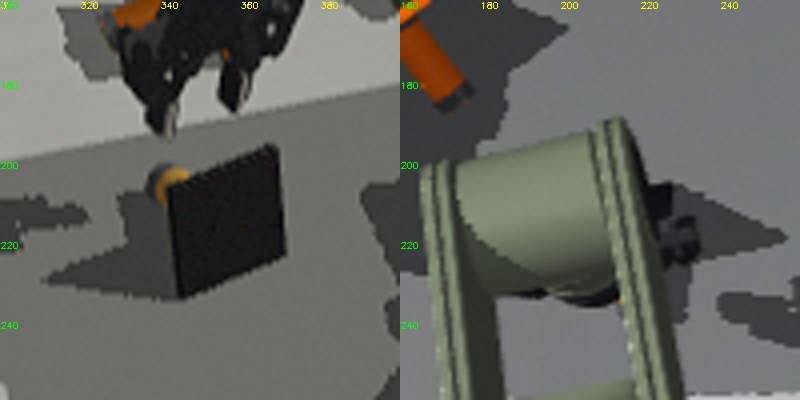

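Run:
```python
import pickle,numpy as np
from h import ray
S=pickle.load(open("c0.pkl","rb"))["scene"]
for z in(.07,.08,.09,.1):print(z,(ray(S,339.5,193.5,z)*1000).round(1),(ray(S,357,187,z)*1000).round(1))
```

```text
0.07 [426.3 177.1] [414.8 235.5]
0.08 [435.3 172.4] [423.9 230.3]
0.09 [444.3 167.7] [433. 225.]
0.1 [453.3 163. ] [442.2 219.7]
```

Emit:
drive_tool:
  slide:
    - [8,0,0]
    - [8,0,0]
    - [7,0,0]
    - [0,-5,0]
    - [0,-5,0]
    - [0,-5,0]
    - [0,-5,0]
    - [0,-5,0]
    - [0,-5,0]
    - [0,0,0]
  rotation:
    - [0,0,0]
    - [0,0,0]
    - [0,0,0]
    - [0,0,0]
    - [0,0,0]
    - [0,0,0]
    - [0,0,0]
    - [0,0,0]
    - [0,0,0]
    - [0,0,0]
  grip: [0.18,0.18,0.18,0.18,0.18,0.18,0.18,0.18,0.18,0.18]

```text
time_s: 12.95
tool_pos: [0.4762, 0.1961, 0.0678]
orientation: [-1.362, 1.102, 1.361]
ft_force: [-0.7, -0.3, 0.6]
opening: 0.0504
```

```bash
python3 look.py s2 s
```

```text
[0.4752 0.1959 0.0675] [-1.6 -1.1 -0.4] 13.05
```

View pics/s2.png

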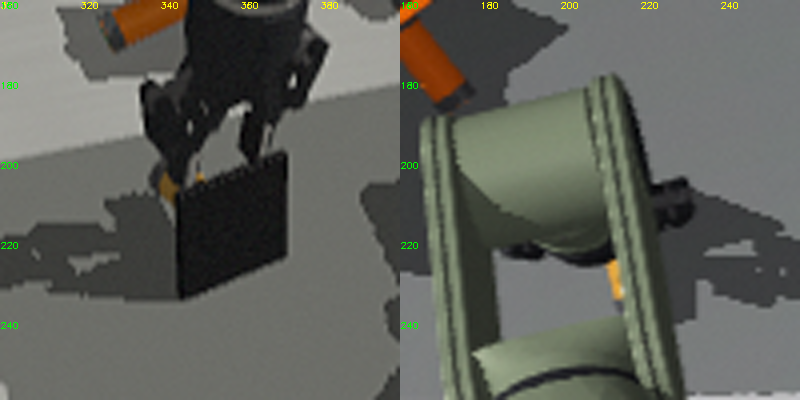

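The small flange is turning too, with both fingertips behind its upper edge at scene (343,205) and (361,200). I'll continue.

Emit:
drive_tool:
  slide:
    - [0,-5,0]
    - [0,-5,0]
    - [0,-5,0]
    - [0,-5,0]
    - [0,-5,0]
    - [0,-5,0]
    - [0,-5,0]
    - [0,-5,0]
    - [0,-4,0]
    - [0,0,0]
    - [0,0,0]
  rotation:
    - [0,0,0]
    - [0,0,0]
    - [0,0,0]
    - [0,0,0]
    - [0,0,0]
    - [0,0,0]
    - [0,0,0]
    - [0,0,0]
    - [0,0,0]
    - [0,0,0]
    - [0,0,0]
  grip: [0.18,0.18,0.18,0.18,0.18,0.18,0.18,0.18,0.18,0.18,0.18]

```text
time_s: 14.15
tool_pos: [0.5185, 0.2051, 0.0677]
orientation: [-1.362, 1.103, 1.362]
ft_force: [0.0, -1.1, -0.4]
opening: 0.05
```

```bash
python3 look.py s3 s
```

```text
[0.5183 0.2051 0.0677] [-1.3  0.3 -0.3] 14.25
```

View pics/s3.png

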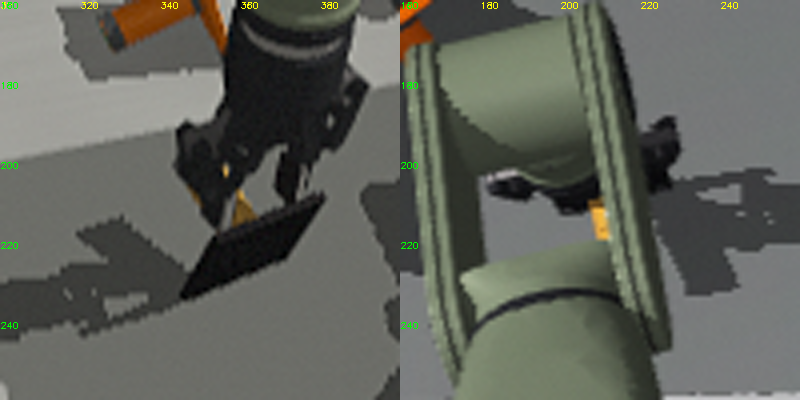

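Emit:
drive_tool:
  slide:
    - [0,-4,0]
    - [0,-4,0]
    - [0,-3,0]
    - [0,0,0]
    - [0,0,0]
    - [0,0,0]
  rotation:
    - [0,0,0]
    - [0,0,0]
    - [0,0,0]
    - [0,0,0]
    - [0,0,0]
    - [0,0,0]
  grip: [0.18,0.18,0.18,0.18,0.18,0.18]

```text
time_s: 14.85
tool_pos: [0.5291, 0.2074, 0.0676]
orientation: [-1.362, 1.103, 1.362]
ft_force: [-0.2, -0.1, 0.1]
opening: 0.0507
```

```bash
python3 look.py s4 s
```

```text
[0.529  0.2074 0.0676] [0.  0.3 0.7] 14.95
```

View pics/s4.png

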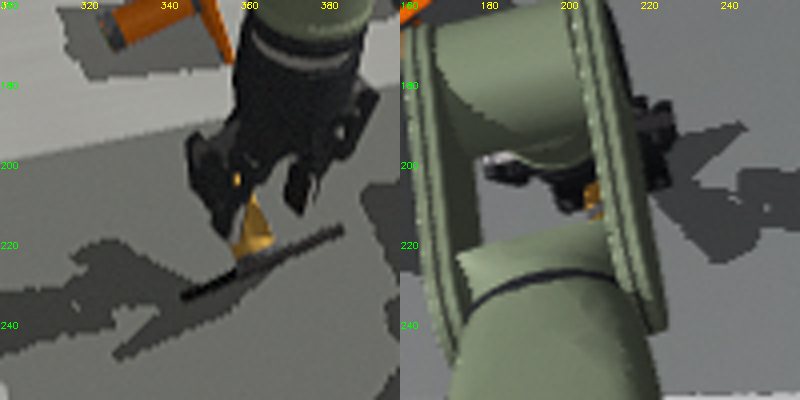

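The flange is well past its tipping point and may have been caught mid-fall. I'll hold still and look again.

Emit:
drive_tool:
  slide:
    - [0,0,0]
    - [0,0,0]
    - [0,0,0]
  rotation:
    - [0,0,0]
    - [0,0,0]
    - [0,0,0]
  grip: [0.18,0.18,0.18]

```text
time_s: 15.25
tool_pos: [0.5292, 0.2074, 0.0677]
orientation: [-1.362, 1.103, 1.362]
ft_force: [0.4, -0.1, -0.2]
opening: 0.0503
```

```bash
python3 look.py s5 s
```

```text
[0.5292 0.2074 0.0677] [ 0.4  0.  -0.3] 15.35
```

View pics/s5.png

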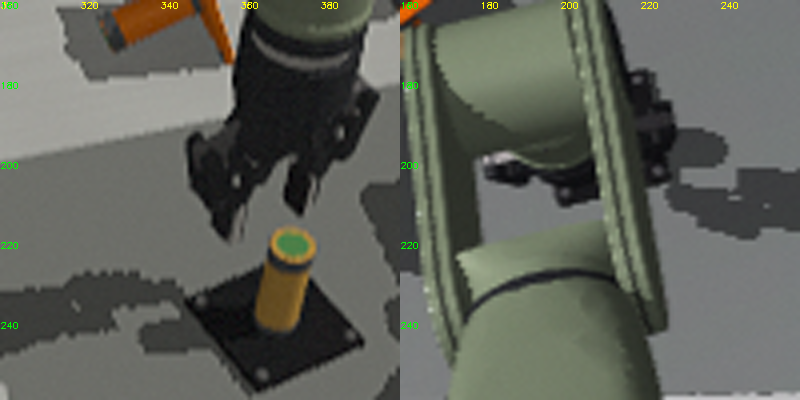

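The small unit stands as well. I'll back away and raise the arm clear, toward the robot.

Emit:
drive_tool:
  slide:
    - [0,10,0]
    - [0,10,0]
    - [0,10,0]
    - [-15,0,0]
    - [-25,0,0]
    - [-30,0,0]
    - [-30,0,0]
    - [-25,0,0]
    - [-20,0,0]
    - [0,20,0]
    - [0,30,0]
    - [0,20,0]
    - [0,0,0]
    - [0,0,0]
  rotation:
    - [0,0,0]
    - [0,0,0]
    - [0,0,0]
    - [0,0,0]
    - [0,0,0]
    - [0,0,0]
    - [0,0,0]
    - [0,0,0]
    - [0,0,0]
    - [0,0,0]
    - [0,0,0]
    - [0,0,0]
    - [0,0,0]
    - [0,0,0]
  grip: [0.18,0.18,0.18,0.18,0.18,0.18,0.18,0.18,0.18,0.18,0.18,0.18,0.18,0.18]

```text
time_s: 16.75
tool_pos: [0.4311, 0.1866, 0.2128]
orientation: [-1.362, 1.102, 1.361]
ft_force: [0.7, -0.0, -0.3]
opening: 0.0507
```

Run:
```python
from rig import arm
import cv2
for n in ("scene","top"):
    c=arm.read_camera(n)
    cv2.imwrite(f"pics/{n}9.png",cv2.resize(c["frame"][:,:,::-1],None,fx=1.4,fy=1.4,interpolation=cv2.INTER_CUBIC))
```

```text
(no output)
```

View pics/scene9.png

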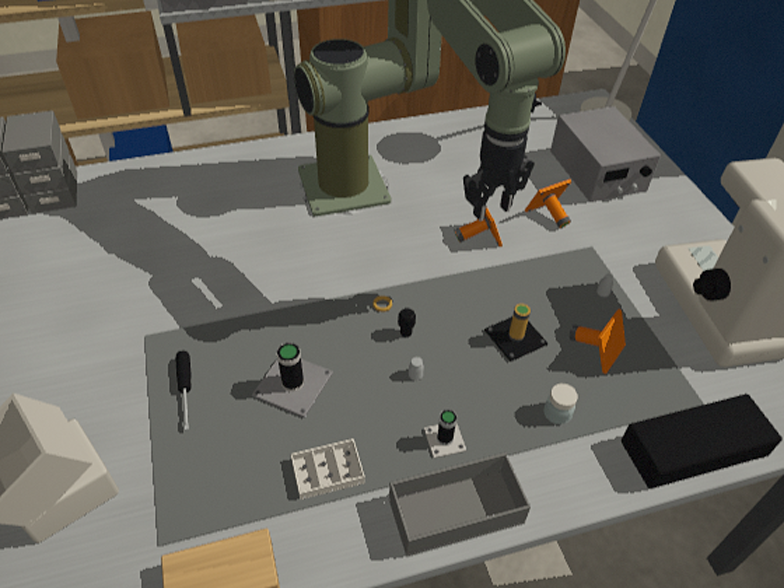

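View pics/top9.png

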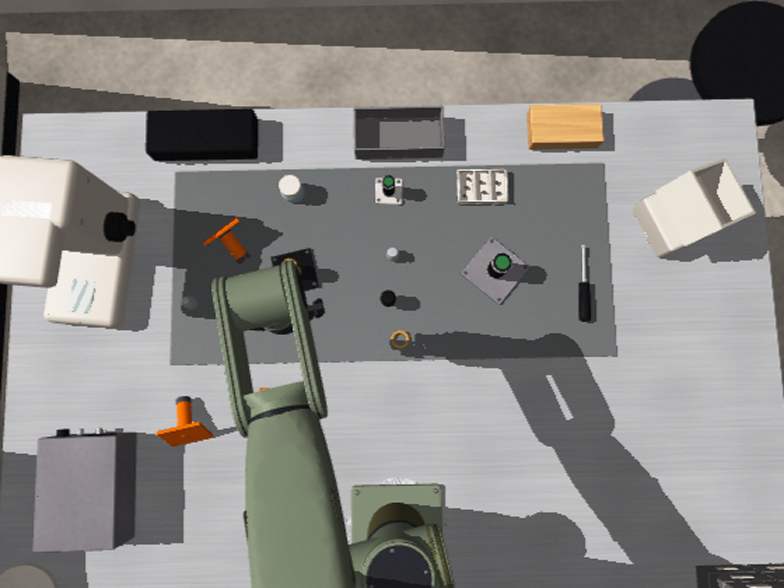

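Both units stand upright: the big one at scene (290,370) and top (497,268), the small one at scene (518,330) and top (295,268). The bystanders are at the same pixels as before, and the gripper is clear of everything.

```bash
python3 -c "
from rig import arm
print(arm.hand_in()); print(arm.state()['time_s'])"
```

```text
the job is handed in; nothing more can be done
None
the job is handed in; nothing more can be done
```

Both fallen lens units now stand on their flanges with their tubes up, next to where they fell. I handed the job in at about 17 s of the 56 s allowed.

I pushed only the free upper edge of each flange, the big unit first and then the small one. The half-open fingertips passed either side of the tube, nothing was pinched or lifted, and contact force stayed around 2 N in the readings.

**Last checks:**
- The final scene view shows both tubes vertical with the glass facing up. The top view agrees for the big unit, but the arm partly hid the small one there.
- The bystanders and the orange units in view sit at the same pixels as before, judged by eye. The arm covers one orange unit in the top view, but the scene view shows it unmoved.
- The gripper was about 0.2 m up and touching nothing.

**One disagreement:** in the camera the fingertips appeared about 20–25 mm higher than the stated tool geometry implies. I lowered the fingers to allow for this and watched the pictures and the force during the push. I did not find the cause.

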